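# Pick up a label roll on its spindle and hold it over the stand

## Robot

A 6-joint arm with a two-finger parallel gripper is mounted at the origin on a cart in front of the work surface, level with it; the furniture and walls round the work are solid. World frame = base frame: x ahead of the robot, y to its left, z up, the work surface at z = 0. Lengths are in m, angles in degrees, forces in N, time in s.
With the tool pointing down it reaches from about 0.375 to 0.9 m from the base axis. Payload 3.1 kg.
Tool frame: the origin (TCP) lies on the centre line of the jaws, within the pads' length; the fingertips stand 8 mm ahead of it and the grasp point (between the pads) lies 11 mm behind it; z points along the fingers, y is the line along which they close (so a half turn about z gives the same grasp; the last joint's range is limited). The gripper opens to 87 mm and grips with 3 to 60 N. Pads are 19 mm wide; open, the fingers measure 117 mm over their backs; the gripper's body (75 mm by 190 mm) begins 51 mm behind the grasp point.
Start: joints at [61.679, 30.224, 82.088, -0, 67.689, -10.227], TCP at [0.194, 0.594, 0.231] pointing down, gripper open.
Joint ranges: [-176.69, 176.69], [-43.24, 126.21], [12.49, 139.97], [-82, 262], [0, 151.66], [-163.58, 163.58]. Speed limits (degrees/s): [159.86, 159.86, 180, 180, 180, 180].

## Interface

Orientations are given as a 3x3 rotation matrix whose columns are the frame's x, y, z axes.
In Python, from rig import * gives the robot as it stands.
- The arm moves only by the tool step_arm, never from a script. Its argument "targets" is a list of rows, each a list of 5 numbers: the opening, from -1 (shut) to 1 (fully open), then the shift along the world's x, y, z normalised to -1 to 1, where 1 is 0.25 m, then the turn about the world's z normalised to -1 to 1, where 1 is 180 degrees. In form: [[fingers, x, y, z, turn], ...]. A call has 1 to 20 rows; each row is the pose to reach, as a shift and turn from the pose commanded when the call began, turning the shorter way round; what a row does not reach only later rows make up. A row lasts 1/10 s, in which the tool goes at most 50 mm and 8.59 degrees, less where a joint would pass 70% of its speed; a pose out of reach is approached as far as the arm can. A call with a number of a shift or a turn outside -1 to 1 is refused whole. A call with a gripper value outside its range is refused whole. The fingers move at their own pace and stop on an object; the grip force is fixed at half the most. Time passes only in rows, so rows that repeat a pose let the fingers close. It gives the time, the measured TCP pose, the force, the opening and the grip force at its end, in the units of the state.
- read_state(): the state, without advancing time (a new reading comes with each control period).
- capture(name): name is "scene" or "top" or "wrist"; returns a dict with "color" (480x640x3 uint8, red, green, blue), "mtx" (3x3 intrinsics, pixels), "pose" (4x4, takes a point from camera to world coordinates). Camera axes: x right, y down, z forward; pixel columns grow to the right and rows downward; lengths in m; the calibration is good to about 2 mm. A picture is of the moment at which its call begins. There is no depth.
- hand_in(): hands the job in; it is judged then, once.
The state is a dict: "time_s": time; "joint_positions": joint angles; "qvel": joint speeds; "tau": joint torques, N m; "position": TCP position; "tcp_rot": TCP orientation; "force": force on the tool from outside, world axes, zero at the start; "moment": the same for the moment, N m; "opening": opening from 0.0 (shut) to 1.0 (fully open); "grasp_force": force on a finger pad.
Only numpy, scipy, OpenCV 4.12 (cv2) and the standard library are available. Lean on these libraries where they do the work, as an engineer would, in place of code of your own. Each camera call takes 0.05 s, during which the arm holds its last target. There are 200 camera calls.

## Task

The label printer has run out. Take the spindle out of its white stand by the black grip, pass it through the core of the wide white label roll where that lies in the rack, lift the roll on the spindle and bring it back over the stand the way it goes in, a few centimetres above the notches; finish holding it there, level and still, so that I can feed the strip in, and put nothing down. Carry the roll by the spindle alone, do not drop it, and leave the narrow yellow roll, the mug and the marker where they are.

Things in the scene. Friction and masses are not known exactly. Their poses are not given: they have to be found in the camera images.
- spindle: 9 mm steel rod with a black grip, loose, 80 g. Origin: middle of grip; x along the rod to its tip, z up as it lies. Along x: grip -25 to 25 mm (14 wide in y, 20 high), rod to 39, flange 34 mm wide to 43, 12 mm collar to 47, rod to the tip at 132, last 6 mm tapered to 5. Starts level in the stand's notches, grip end nearer the robot. The roll loads it beyond the flange: grip with 60 N or more.
- spindle_tip (a point): End of the spindle's bare rod, on the axis, 132 mm from the middle of the grip.
- roll_stand: White steel stand, fixed: base 96 x 94 mm, two uprights 4 mm thick, 44 mm wide, 85 mm high, with 12 mm notches open at the top that hold the rod 72 mm above the desk. Origin on the desk straight under the middle of the spindle's grip as it lies; x is the lying spindle's direction, grip to tip. Uprights at x = 32 mm (between grip and flange) and x = 116 mm.
- stand_rest (a point): Point 72 mm above the stand's origin: where the middle of the spindle's grip is when it lies in the notches. Axes as the stand's; z up.
- wide_roll: Wide roll of white labels, about 160 g, loose: 76 mm diameter, 50 mm wide, with a 19 mm core hole right through. Origin: middle of the core; x along the core, away from the robot as it lies. Lies on its round side in a bay of the rack, core level, 56 mm above the desk, both ends open. Hung on the rod, its centre sinks about 5 mm below the rod's axis.
- narrow_roll: Narrow roll of yellow labels, 100 g, loose, not wanted: the same 76 mm diameter and 19 mm core, only 28 mm wide, in the other bay of the rack. Origin in the middle of the core, x along it.
- roll_rack: Low light-wood rack for rolls, fixed, 60 x 212 mm, 34 mm high. Origin on the desk at its middle. Two V-shaped bays side by side at y = +52 and -52 mm, their axes along x (away from the robot), open at both ends; a roll lies in the middle of its bay, its centre 56 mm above the desk. Which roll lies in which bay varies.
- label_printer: White and grey label printer, fixed, 150 x 118 mm, 95 mm high, beside the stand on the robot's right, its feed tray 123 mm from the lying spindle's axis. Origin on the desk under its middle; -x (its back with the feed slot) faces the stand.
- mug: Striped mug, 85 mm wide, 121 mm with the handle, 98 mm high, loose, standing behind the stand. Origin at its underside.
- marker: Blue and white marker pen, 135 mm long, 17 mm thick, loose, lying at the left. Origin at its middle on the desk.
Things that resemble listed ones, but are neither listed nor needed, are in the scene too. Leave any blue or brown look-alike of the wide_roll alone.

How it is judged:
By the outcome, as a careful person would: the job done as asked, in the order asked, and still so for the second after the job is handed in, while the arm keeps its last pose, push and grip.
It also fails if it takes over 64 s, if anything falls off the work surface, if the arm or the gripper's body presses on something with over 40 N, if the wrist force passes 120 N, or if a joint passes its speed limit or range.

## Working session

There is one attempt and no reset: what is moved stays moved. The work goes in short steps, Python scripts to look and compute and a tool call to move; the robot and the scene stay as the last step left them, time stands still between calls to the robot, and variables do not carry over. Pictures are saved under pics/ and viewed, at most 10 in all, crops included, and the job is handed in when it is done.

Besides the shell and the picture viewer there is one more tool, called as name(argument=value, ...) on one line, values as JSON. step_arm: Moves the arm, as the interface text tells. Scaled input: -1 to 1 covers 0.25 m each way for a shift and 180 degrees each way for a turn. Its arguments: {"type":"object","properties":{"targets":{"type":"array","items":{"type":"array","items":{"type":"number"}}}},"required":["targets"]}

```bash
mkdir -p pics
python3 - <<'E'
from rig import *
import cv2, numpy as np
np.set_printoptions(precision=4,suppress=True)
for n in ["scene","top"]:
    c=capture(n); cv2.imwrite(f"pics/{n}0.png",c["color"][:,:,::-1]); np.savez(f"pics/{n}0.npz",**c)
    print(n,c["mtx"],c["pose"])
s=read_state();print(s)
E
```

```text
scene [[508.2219   0.     318.9033]
 [  0.     508.2219 245.5966]
 [  0.       0.       1.    ]] [[ 0.5966 -0.3695  0.7125 -0.3394]
 [-0.8021 -0.2452  0.5445 -0.7319]
 [-0.0264 -0.8963 -0.4427  0.6565]
 [ 0.      0.      0.      1.    ]]
top [[568.2681   0.     323.4228]
 [  0.     568.2681 236.4379]
 [  0.       0.       1.    ]] [[-0.0224 -0.9942  0.1053  0.4033]
 [-0.9996  0.0207 -0.0177 -0.042 ]
 [ 0.0154 -0.1057 -0.9943  1.3559]
 [ 0.      0.      0.      1.    ]]
{'time_s': 0.1, 'joint_positions': array([ 61.6792,  30.275 ,  82.1508,  -0.0018,  67.6892, -10.229 ]), 'qvel': array([ 0.0575, -0.2485, -0.1745,  0.0218,  0.0916, -0.0078]), 'tau': array([ -0.0008, -44.0985, -17.715 ,   0.0634,   0.0534,  -0.    ]), 'position': array([0.1938, 0.5935, 0.2296]), 'tcp_rot': array([[-0.9506,  0.3105, -0.0009],
       [ 0.3105,  0.9506, -0.0018],
       [ 0.0003, -0.002 , -1.    ]]), 'force': array([-0.4014,  0.4373, -0.2944]), 'moment': array([ 0.0458,  0.0068, -0.0161]), 'grasp_force': 0.0, 'opening': 1.0013126781376054}
```

View pics/top0.png

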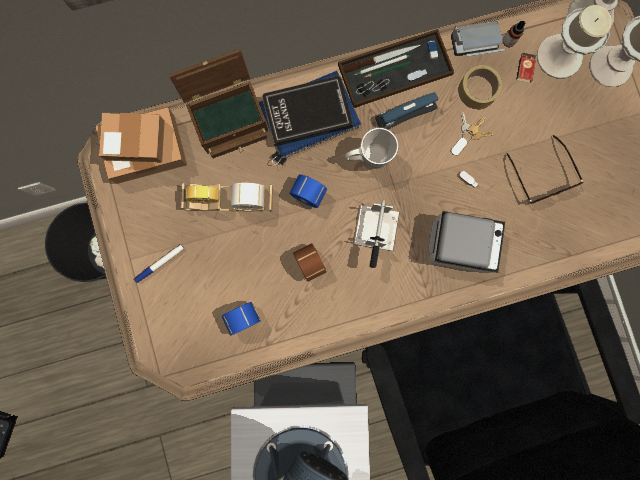

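View pics/scene0.png

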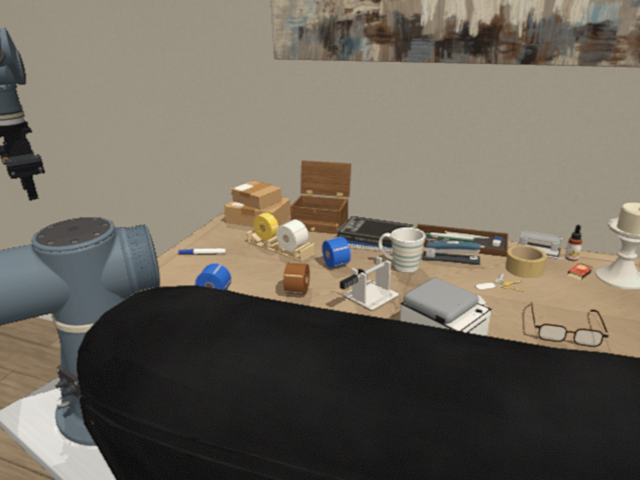

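The top view shows the spindle with its black grip at about (374,256) and tip at about (381,203), the white roll at (248,196) in the right-hand bay, and the yellow roll at (202,193). The brown and blue look-alikes stand clear. Next I'll measure them.

```bash
cat > h.py <<'E'
import numpy as np, cv2
np.set_printoptions(precision=4,suppress=True)
def cast(c,px,z):
    """pixels (n,2) -> world points on plane z"""
    px=np.atleast_2d(np.asarray(px,float)); T=c["pose"]
    d=np.c_[px,np.ones(len(px))]@np.linalg.inv(c["mtx"]).T@T[:3,:3].T
    return T[:3,3]+d*((z-T[2,3])/d[:,2])[:,None]
def proj(c,P):
    P=np.atleast_2d(P); T=c["pose"]; q=(P-T[:3,3])@T[:3,:3]@c["mtx"].T
    return q[:,:2]/q[:,2:]
def rect(mask,off=(0,0)):
    n,l,s,ce=cv2.connectedComponentsWithStats(mask.astype(np.uint8)); k=1+np.argmax(s[1:,4])
    pts=np.argwhere(l==k)[:,::-1]+np.array(off); return cv2.minAreaRect(pts.astype(np.float32)),pts
E
python3 - <<'E'
from h import *
c=dict(np.load("pics/top0.npz")); im=c["color"].astype(int)
x0,y0=355,235; g=im[y0:275,x0:395].max(2)<60
r,p=rect(g,(x0,y0)); print("grip",r,cast(c,[r[0]],.08),len(p))
print("grip box",cast(c,cv2.boxPoints(r),.08))
print("tip",cast(c,[[381,203]],.072))
hsv=cv2.cvtColor(c["color"],cv2.COLOR_RGB2HSV)
x0,y0=225,175; w=(hsv[y0:220,x0:268,1]<45)&(hsv[y0:220,x0:268,2]>130)
r,p=rect(w,(x0,y0)); print("roll",r); print(cast(c,cv2.boxPoints(r),.08))
print("rack ends",cast(c,[[178,196],[272,197]],.034))
cv2.imwrite("pics/topcrop.png",cv2.resize(im[165:275,165:405].astype(np.uint8)[:,:,::-1],None,fx=3.3,fy=3.3,interpolation=cv2.INTER_CUBIC))
E
```

```text
grip ((373.9400329589844, 256.08001708984375), (5.99266242980957, 21.824026107788086), 10.30484676361084) [[ 0.4916 -0.1775  0.08  ]] 130
grip box [[ 0.4688 -0.1657  0.08  ]
 [ 0.5171 -0.1761  0.08  ]
 [ 0.5144 -0.1893  0.08  ]
 [ 0.4661 -0.1789  0.08  ]]
tip [[ 0.6135 -0.1984  0.072 ]]
roll ((247.27047729492188, 193.8077850341797), (32.448665618896484, 22.437223434448242), 3.6913859844207764)
[[0.6168 0.1445 0.08  ]
 [0.6683 0.141  0.08  ]
 [0.6621 0.0675 0.08  ]
 [0.6106 0.0713 0.08  ]]
rack ends [[0.6459 0.2738 0.034 ]
 [0.6392 0.0534 0.034 ]]
```

View pics/topcrop.png

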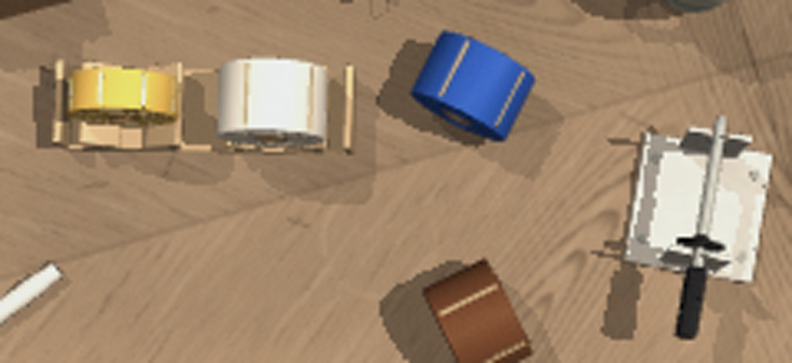

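The crop confirms it: the white roll's core faces the robot, and the spindle is yawed about −10° with its grip nearest the robot. I'll go by way of the roll and take wrist views.

step_arm(targets=[[1,0.8,-1,0.2,0.04],[1,0.8,-1,0.2,0.04],[1,0.8,-1,0.2,0.04],[1,0.8,-1,0.2,0.04],[1,0.8,-1,0.2,0.04],[1,0.8,-1,0.2,0.04],[1,0.8,-1,0.2,0.04],[1,0.8,-1,0.2,0.04]])

```text
time_s: 0.9
position: [0.3964, 0.3418, 0.2809]
tcp_rot: [[-0.981, 0.194, 0.001], [0.194, 0.981, -0.0], [-0.001, 0.0, -1.0]]
force: [0.4, 0.1, 0.4]
opening: 0.998
grasp_force: 0.0
```

step_arm(targets=[[1,0.56,-0.95,0.2,0],[1,0.56,-0.95,0.2,0],[1,0.56,-0.95,0.2,0],[1,0.56,-0.95,0.2,0],[1,0.56,-0.95,0.2,0],[1,0.56,-0.95,0.2,0],[1,0.56,-0.95,0.2,0],[1,0.56,-0.95,0.2,0],[1,0.56,-0.95,0.2,0],[1,0.56,-0.95,0.2,0]])

```text
time_s: 1.9
position: [0.5329, 0.1082, 0.3301]
tcp_rot: [[-0.982, 0.187, -0.001], [0.187, 0.982, 0.0], [0.002, 0.0, -1.0]]
force: [-0.9, -0.2, -1.5]
opening: 1.004
grasp_force: 0.0
```

Run:
```python
from rig import *
from h import *
s=read_state(); print(s["time_s"],s["position"],s["tcp_rot"])
c=capture("wrist"); np.savez("pics/w1.npz",**c); cv2.imwrite("pics/w1.png",c["color"][:,:,::-1]); print(c["mtx"],c["pose"])
```

```text
1.9 [0.5329 0.1082 0.3301] [[-0.9824  0.1867 -0.0015]
 [ 0.1867  0.9824  0.0004]
 [ 0.0015  0.0001 -1.    ]]
[[404.7672   0.     323.0099]
 [  0.     404.7672 235.3225]
 [  0.       0.       1.    ]] [[ 0.1857  0.9414  0.2816  0.4555]
 [ 0.9826 -0.1782 -0.0524  0.1226]
 [ 0.0009  0.2864 -0.9581  0.4844]
 [ 0.      0.      0.      1.    ]]
```

View pics/w1.png

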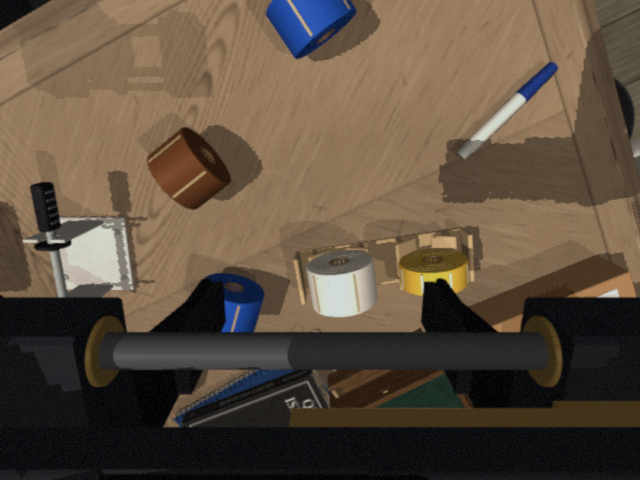

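The wrist view shows the white roll's front face with its core at about (340,261). The rack's front edge runs roughly (297,253) to (470,230), and the spindle grip is at (45,207).

Run:
```python
from h import *
t=dict(np.load("pics/top0.npz")); w=dict(np.load("pics/w1.npz"))
f=lambda a:165+np.array(a)/3.3
def tp(a,z): return cast(t,[[165+p[0]/3.3,165+p[1]/3.3] for p in a],z)
P=tp([(350,66),(348,152),(59,60),(59,147)],.034); print("plates",P)
P=tp([(219,62),(219,132),(326,62),(327,130)],.056); print("roll sides",P)
print("w core", cast(w,[[340,261]],.056), "rack edge",cast(w,[[297,253],[470,230]],.034))
# white roll mask in wrist
hsv=cv2.cvtColor(w["color"],cv2.COLOR_RGB2HSV); x0,y0=290,235
m=(hsv[y0:330,x0:390,1]<40)&(hsv[y0:330,x0:390,2]>110); r,p=rect(m,(x0,y0)); print(r)
for k in range(262,318,10):
    q=p[p[:,1]==k]; 
    if len(q): print(k,q[:,0].min(),q[:,0].max(),cast(w,[[q[:,0].min(),k],[q[:,0].max(),k]],.056)[:,:2].ravel())
g=w["color"][170:240,15:75].max(2)<50; r,p=rect(g,(15,170)); print("wgrip",r)
# triangulate grip centre (top vs wrist) : compare at z=.075
print(cast(w,[r[0]],.075),cast(t,[[373.9,256.1]],.08))
cr=w["color"][220:330,270:390][:,:,::-1]; g=w["color"][160:300,0:150][:,:,::-1]
o=np.zeros((560,790,3),np.uint8); a=cv2.resize(cr,None,fx=3.4,fy=3.4,interpolation=2); b=cv2.resize(g,None,fx=2.5,fy=2.5,interpolation=2)
o[:a.shape[0],:a.shape[1]]=a; o[:b.shape[0],410:410+b.shape[1]]=b; cv2.imwrite("pics/w1c.png",o[:380])
```

```text
plates [[0.6679 0.0552 0.034 ]
 [0.6058 0.0575 0.034 ]
 [0.6762 0.2625 0.034 ]
 [0.6135 0.2622 0.034 ]]
roll sides [[0.6681 0.1455 0.056 ]
 [0.6184 0.1457 0.056 ]
 [0.6666 0.0704 0.056 ]
 [0.6183 0.0703 0.056 ]]
w core [[0.6146 0.1124 0.056 ]] rack edge [[0.6035 0.0639 0.034 ]
 [0.6131 0.2663 0.034 ]]
((342.1636047363281, 290.5783996582031), (51.52406692504883, 66.55192565917969), 84.64418029785156)
262 371 372 [0.6223 0.1465 0.6225 0.1476]
272 307 373 [0.6207 0.0732 0.6346 0.1469]
282 309 374 [0.6331 0.0731 0.647  0.1461]
292 311 375 [0.6458 0.0729 0.6595 0.1454]
302 313 374 [0.6586 0.0727 0.6718 0.1424]
312 321 361 [0.673  0.0794 0.6817 0.1255]
wgrip ((45.39368438720703, 206.6173553466797), (48.803951263427734, 22.074207305908203), 79.04593658447266)
[[ 0.492  -0.1758  0.075 ]] [[ 0.4915 -0.1774  0.08  ]]
```

View pics/w1c.png

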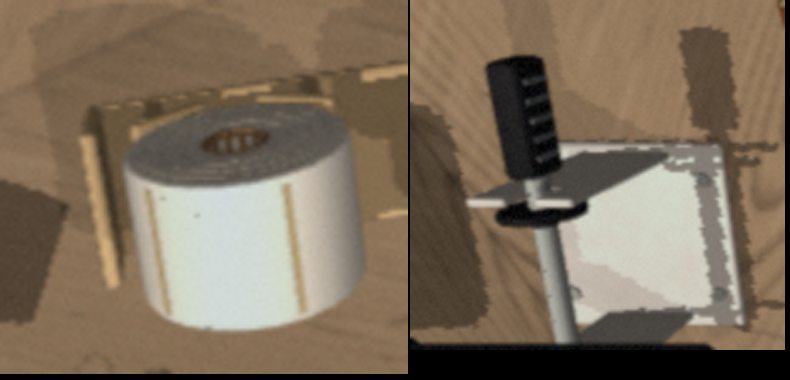

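step_arm(targets=[[1,-0.06,-0.6,0,0],[1,-0.1,-0.8,0,0],[1,-0.136,-0.94,-0.1,0],[1,-0.136,-0.94,-0.2,0],[1,-0.136,-0.94,-0.2,0],[1,-0.136,-0.94,-0.2,0],[1,-0.136,-0.94,-0.2,0]])

```text
time_s: 2.65
position: [0.4997, -0.1282, 0.2801]
tcp_rot: [[-0.982, 0.19, -0.001], [0.19, 0.982, 0.001], [0.001, 0.001, -1.0]]
force: [-0.3, -0.2, 0.5]
opening: 0.998
grasp_force: 0.0
```

step_arm(targets=[[1,0,-0.2,0,0],[1,0,-0.2,0,0],[1,0,-0.2,0,0],[1,0,-0.2,0,0],[1,0,-0.2,0,0]])

```text
time_s: 3.15
position: [0.5002, -0.1767, 0.2808]
tcp_rot: [[-0.982, 0.187, 0.0], [0.187, 0.982, 0.0], [-0.0, 0.0, -1.0]]
force: [-0.1, 0.8, 0.4]
opening: 0.999
grasp_force: 0.0
```

Run:
```python
from rig import *
from h import *
s=read_state(); print(s["time_s"],s["position"],s["tcp_rot"])
c=capture("wrist"); np.savez("pics/w2.npz",**c); cv2.imwrite("pics/w2.png",c["color"][:,:,::-1]); 
m=c["color"].max(2)<50; m[300:]=0
n,l,st,ce=cv2.connectedComponentsWithStats(m.astype(np.uint8))
for k in range(1,n):
    if st[k,4]>150:
        p=np.argwhere(l==k)[:,::-1].astype(np.float32); r=cv2.minAreaRect(p); print(st[k],r,cast(c,[r[0]],.078), cast(c,cv2.boxPoints(r),.08)[:,:2].ravel())
```

```text
3.15 [ 0.5002 -0.1767  0.2808] [[-0.9824  0.1868  0.0002]
 [ 0.1868  0.9824  0.0003]
 [-0.0001  0.0003 -1.    ]]
[    0     0   235   132 15634] ((117.0, 65.5), (131.0, 234.0), 90.0) [[ 0.3543 -0.3203  0.078 ]] [ 0.2926 -0.3934  0.3264 -0.2143  0.4224 -0.2388  0.3855 -0.434 ]
[429 144  42  55 604] ((448.88458251953125, 171.076904296875), (67.11872100830078, 13.035452842712402), 56.3099365234375) [[ 0.4907 -0.0621  0.078 ]] [ 0.4656 -0.0809  0.4613 -0.0711  0.5158 -0.0437  0.5206 -0.0538]
[312 168  16  56 795] ((319.5, 195.5), (55.0, 15.0), 90.0) [[ 0.4909 -0.178   0.078 ]] [ 0.4654 -0.1797  0.4679 -0.1669  0.5167 -0.176   0.5141 -0.1893]
[   0  207  180   93 1758] ((89.49998474121094, 253.0), (178.99996948242188, 91.99998474121094), 0.0) [[ 0.5044 -0.399   0.078 ]] [ 0.5325 -0.4984  0.4476 -0.4612  0.4774 -0.3036  0.5645 -0.3295]
[182 225  42  75 768] ((202.4605712890625, 262.00311279296875), (77.01180267333984, 36.67831802368164), 85.46223449707031) [[ 0.5327 -0.2979  0.078 ]] [ 0.4939 -0.3065  0.4975 -0.2732  0.5724 -0.2872  0.5689 -0.3226]
[303 234  34  12 223] ((319.4221496582031, 239.8565673828125), (33.04554748535156, 10.683218002319336), 5.19442892074585) [[ 0.5317 -0.1859  0.078 ]] [ 0.5318 -0.2018  0.522  -0.1989  0.5304 -0.1698  0.5403 -0.1725]
[423 279  36  21 563] ((440.5, 289.0), (20.0, 35.0), 90.0) [[ 0.6019 -0.081   0.078 ]] [ 0.5875 -0.0967  0.5937 -0.0641  0.6144 -0.066   0.6082 -0.0991]
[525 298 115   2 227] ((582.0, 298.5), (1.0, 114.0), 90.0) [[0.6373 0.0524 0.078 ]] [ 0.6254 -0.0026  0.6458  0.1051  0.6469  0.1052  0.6265 -0.0027]
```

View pics/w2.png

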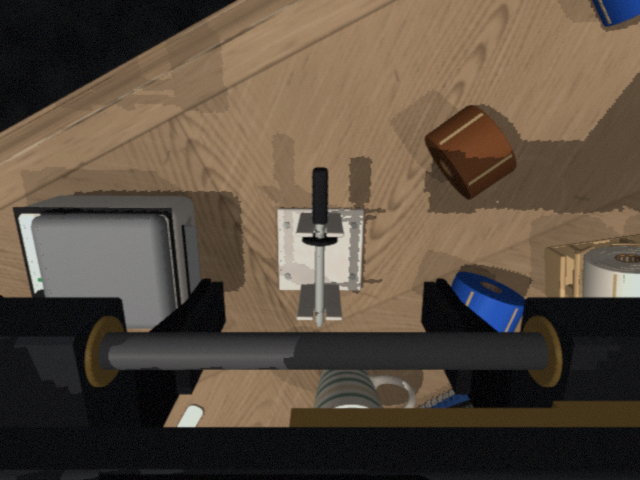

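The view shows the spindle lying straight down the tool's centre line: grip at (319,195), flange at (319,240), tip near (320,320). The measured grip centre is (0.491,−0.178), the yaw about −10.6°, and the grip is 50 mm long as it should be. I'll descend and grasp 11 mm ahead of the grip's middle.

step_arm(targets=[[1,0.006,-0.006,-0.2,0],[1,0.006,-0.006,-0.4,0],[1,0.006,-0.006,-0.6,0],[1,0.006,-0.006,-0.7,0],[1,0.006,-0.006,-0.78,0],[1,0.006,-0.006,-0.84,0],[1,0.006,-0.006,-0.88,0],[1,0.006,-0.006,-0.88,0],[1,0.006,-0.006,-0.88,0],[1,0.006,-0.006,-0.88,0]])

```text
time_s: 4.2
position: [0.5022, -0.1801, 0.0615]
tcp_rot: [[-0.982, 0.189, 0.002], [0.189, 0.982, -0.001], [-0.002, -0.001, -1.0]]
force: [0.9, 0.4, 0.2]
opening: 1.0
grasp_force: 0.0
```

step_arm(targets=[[-1,0,0,0,0],[-1,0,0,0,0],[-1,0,0,0,0],[-1,0,0,0,0],[-1,0,0,0,0],[-1,0,0,0,0],[-1,0,0,0,0],[-1,0,0,0,0],[-1,0,0,0,0],[-1,0,0,0,0]])

```text
time_s: 5.2
position: [0.5016, -0.1799, 0.0605]
tcp_rot: [[-0.982, 0.189, -0.0], [0.189, 0.982, 0.0], [0.0, 0.0, -1.0]]
force: [-0.3, -0.6, -0.8]
opening: 0.172
grasp_force: 0.0
```

step_arm(targets=[[-1,0,0,0,0],[-1,0,0,0,0],[-1,0,0,0,0],[-1,0,0,0,0],[-1,0,0,0,0]])

```text
time_s: 5.7
position: [0.5016, -0.1799, 0.0605]
tcp_rot: [[-0.982, 0.189, -0.0], [0.189, 0.982, 0.0], [0.0, 0.0, -1.0]]
force: [-0.2, -0.1, -0.4]
opening: 0.157
grasp_force: 30.0
```

step_arm(targets=[[-1,0,0,0.03,0],[-1,0,0,0.06,0],[-1,0,0,0.1,0],[-1,0,0,0.16,0],[-1,0,0,0.24,0],[-1,0,0,0.34,0],[-1,0,0,0.44,0],[-1,0,0,0.52,0],[-1,0,0,0.56,0],[-1,0,0,0.56,0],[-1,0,0,0.56,0]])

```text
time_s: 6.8
position: [0.5011, -0.1797, 0.2003]
tcp_rot: [[-0.982, 0.189, -0.001], [0.189, 0.982, 0.0], [0.001, 0.0, -1.0]]
force: [-0.6, 0.6, -0.6]
opening: 0.159
grasp_force: 30.0
```

step_arm(targets=[[-1,-0.01,0.04,0,0],[-1,-0.02,0.12,0,0],[-1,-0.04,0.24,0,0.01],[-1,-0.06,0.36,0,0.02],[-1,-0.08,0.48,0,0.03],[-1,-0.1,0.6,0,0.04],[-1,-0.12,0.72,0,0.046],[-1,-0.14,0.84,0,0.046],[-1,-0.15,0.92,0,0.046],[-1,-0.154,0.96,0,0.046],[-1,-0.154,0.96,0,0.046]])

```text
time_s: 7.9
position: [0.462, 0.0613, 0.1999]
tcp_rot: [[-0.999, 0.043, -0.002], [0.043, 0.999, 0.0], [0.002, 0.0, -1.0]]
force: [0.4, -0.2, -0.6]
opening: 0.152
grasp_force: 30.0
```

step_arm(targets=[[-1,0,0.04,0,0],[-1,0,0.1,0,0],[-1,0,0.16,0,0],[-1,0,0.2,0,0],[-1,0,0.22,0,0],[-1,0,0.22,0,0],[-1,0,0.22,0,0]])

```text
time_s: 8.6
position: [0.4632, 0.1147, 0.2005]
tcp_rot: [[-0.999, 0.046, -0.0], [0.046, 0.999, -0.0], [0.0, -0.0, -1.0]]
force: [-1.2, 0.2, -0.2]
opening: 0.156
grasp_force: 30.0
```

Run:
```python
from rig import *
from h import *
s=read_state(); print(s["time_s"],s["position"],s["tcp_rot"],s["opening"],s["grasp_force"])
for n in ("wrist","top","scene"):
    c=capture(n); np.savez(f"pics/{n}3.npz",**c); cv2.imwrite(f"pics/{n}3.png",c["color"][:,:,::-1])
    a=np.array(s["position"])+s["tcp_rot"]@[0,0,-.011]; d=-s["tcp_rot"][:,0]
    print(n,"expected tip,grip px",proj(c,[a+.121*d,a-.011*d,a+.06*d]))
```

```text
8.6 [0.4632 0.1147 0.2005] [[-0.999   0.0457 -0.    ]
 [ 0.0457  0.999  -0.0003]
 [ 0.     -0.0003 -1.    ]] 0.15570788957681692 29.999828757718205
wrist expected tip,grip px [[323.1062 547.9254]
 [323.4539 297.2115]
 [323.2483 445.4354]]
top expected tip,grip px [[238.3324 209.0451]
 [235.7552 274.1063]
 [237.1492 238.914 ]]
scene expected tip,grip px [[275.5356 188.0537]
 [237.5936 203.4276]
 [258.6746 194.8857]]
```

View pics/wrist3.png

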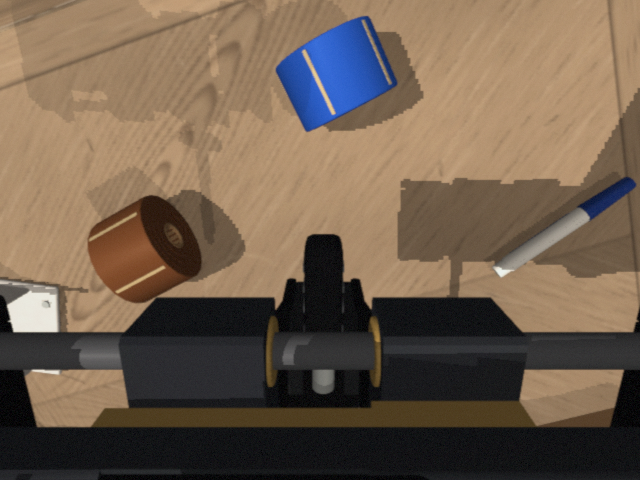

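The wrist view is blocked by the gripper now: only the grip at (323,260) and a little rod at (323,380) are visible. I'll check the spindle in the fixed cameras.

Run:
```python
import cv2, numpy as np
t=cv2.imread("pics/top3.png")[165:285,190:310]; s=cv2.imread("pics/scene3.png")[165:265,220:320]
a=cv2.resize(t,(396,396),interpolation=2); b=cv2.resize(s,(396,396),interpolation=2)
cv2.imwrite("pics/c3.png",np.hstack([a,b]))
```

```text
(no output)
```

View pics/c3.png

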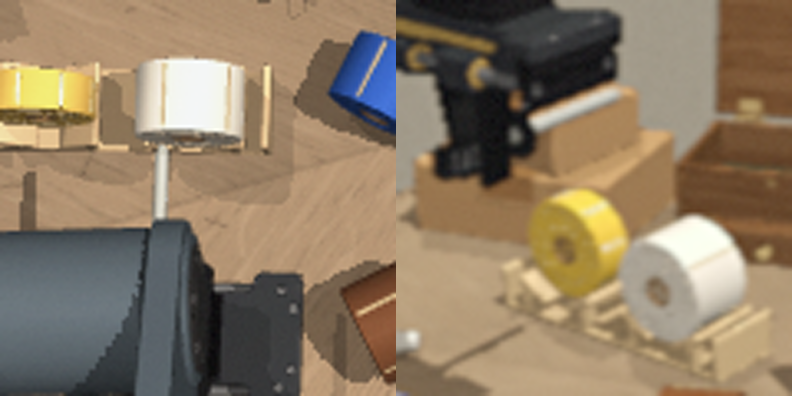

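The tip sits at top-view pixel (239.1,209.2) and scene pixel (276.6,187.5), within 1 px of prediction, so the spindle is held level. The core in the scene view is at (286.2,238.7); I'll use it to refine the roll.

Run:
```python
from h import *
c=dict(np.load("pics/scene3.npz")); t=dict(np.load("pics/top3.npz"))
print(proj(c,[[.614,.108,.056],[.614,.112,.056],[.614,.108,.060]]))
# refine core: dark ellipse in scene within white face
hsv=cv2.cvtColor(c["color"],cv2.COLOR_RGB2HSV)[225:252,275:298]
m=hsv[...,1]>55
r,p=rect(m[5:22,3:20],(278,230)); print(r,p.mean(0),len(p))
px=p.mean(0)-[1.1,-.6]
# ray meets roll's front plane x = .614 (yaw -2.4)
o=c["pose"][:3,3]; d=cast(c,[px],0)[0]-o; n=np.array([.9991,-.042,0]); P=np.array([.614,.108,.056])
print(o+d*(n@(P-o))/(n@d)); 
hs=cv2.cvtColor(t["color"],cv2.COLOR_RGB2HSV); x0,y0=225,178; w=(hs[y0:207,x0:268,1]<45)&(hs[y0:207,x0:268,2]>120)
r,p=rect(w,(x0,y0))
for k in range(183,206,4):
    q=p[p[:,1]==k][:,0]; print(k,q.min(),q.max(),cast(t,[[(q.min()+q.max())/2-.8,k]],.056))
```

```text
[[286.6216 238.3322]
 [285.5107 237.9885]
 [286.5424 237.0221]]
((285.5, 238.0), (6.0, 5.0), 90.0) [285.5714 238.0857] 35
[0.6143 0.1163 0.0526]
183 237 255 [[0.6693 0.1134 0.056 ]]
187 232 263 [[0.6599 0.1101 0.056 ]]
191 232 263 [[0.6505 0.1101 0.056 ]]
195 231 263 [[0.6411 0.1114 0.056 ]]
199 231 263 [[0.6317 0.1114 0.056 ]]
203 231 262 [[0.6224 0.1127 0.056 ]]
```

step_arm(targets=[[-1,0,0.012,-0.08,0],[-1,0,0.012,-0.2,0],[-1,0,0.012,-0.34,0],[-1,0,0.012,-0.46,0],[-1,0,0.012,-0.54,0],[-1,0,0.012,-0.6,0],[-1,0,0.012,-0.62,0],[-1,0,0.012,-0.62,0],[-1,0,0.012,-0.62,0]])

```text
time_s: 9.65
position: [0.4637, 0.118, 0.0461]
tcp_rot: [[-0.999, 0.046, 0.001], [0.046, 0.999, 0.0], [-0.001, 0.0, -1.0]]
force: [-0.5, 0.7, -0.5]
opening: 0.155
grasp_force: 30.0
```

Run:
```python
from rig import *
from h import *
s=read_state(); print(s["time_s"],s["position"],s["force"])
o=[]
a=np.array(s["position"])+s["tcp_rot"]@[0,0,-.011]; d=-s["tcp_rot"][:,0]
for n,(x,y) in (("top",(210,170)),("scene",(235,195))):
    c=capture(n); np.savez(f"pics/{n}4.npz",**c)
    o.append(cv2.resize(c["color"][y:y+66,x:x+66,::-1],(396,396),interpolation=2))
    print(n,proj(c,[a+.121*d,a+.152*d,a+.05*d]))
cv2.imwrite("pics/c4.png",np.hstack(o))
```

```text
9.65 [0.4637 0.118  0.0461] [-0.5363  0.6934 -0.5432]
top [[245.8813 219.163 ]
 [246.3887 205.845 ]
 [244.7096 249.9165]]
scene [[278.4035 241.4338]
 [286.1141 237.4711]
 [259.8172 250.9856]]
```

View pics/c4.png

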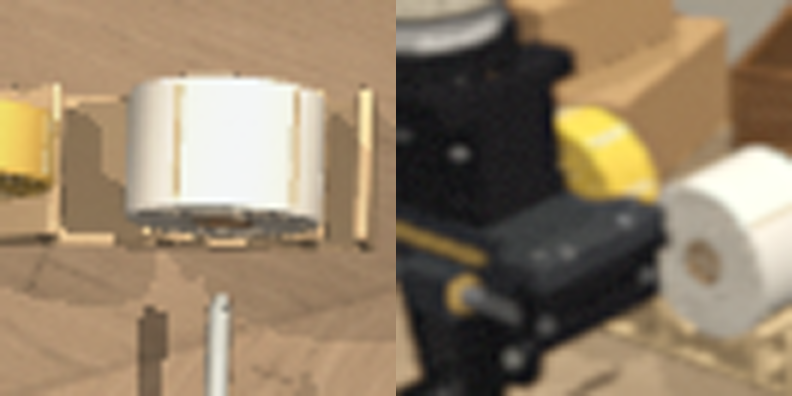

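Top view: tip at (247.0,219.5), rod line runs into the roll's mid-line (x≈247.7). In the scene view the core is at (286.2,238.5), slightly lower and to the left of the rod line. I'll shift 1 mm in y and 2 mm down and begin inserting slowly.

step_arm(targets=[[-1,0.03,0.004,-0.008,0],[-1,0.06,0.002,-0.008,0],[-1,0.09,0.001,-0.008,0],[-1,0.12,-0.001,-0.008,0],[-1,0.14,-0.002,-0.008,0],[-1,0.16,-0.003,-0.008,0],[-1,0.18,-0.003,-0.008,0],[-1,0.2,-0.004,-0.008,0],[-1,0.2,-0.004,-0.008,0],[-1,0.2,-0.004,-0.008,0]])

```text
time_s: 10.75
position: [0.5129, 0.1171, 0.0435]
tcp_rot: [[-0.999, 0.046, -0.0], [0.046, 0.999, -0.0], [0.0, -0.0, -1.0]]
force: [0.4, 0.5, -1.6]
opening: 0.158
grasp_force: 30.0
```

Run:
```python
from rig import *
from h import *
s=read_state(); print(s["time_s"],s["position"],s["force"])
o=[]
for n,(x,y) in (("top",(210,170)),("scene",(255,195))):
    c=capture(n); np.savez(f"pics/{n}5.npz",**c)
    o.append(cv2.resize(c["color"][y:y+66,x:x+66,::-1],(396,396),interpolation=2))
cv2.imwrite("pics/c5.png",np.hstack(o))
a=np.load("pics/top4.npz")["color"][175:208,225:268].astype(int); b=np.load("pics/top5.npz")["color"][175:208,225:268].astype(int)
print("changed px per row",(abs(a-b).max(2)>40).sum(1))
```

```text
10.75 [0.5129 0.1171 0.0435] [ 0.4149  0.4984 -1.6246]
changed px per row [0 0 0 0 0 0 0 0 0 0 0 0 0 0 0 0 0 0 0 0 0 0 0 0 0 0 0 0 0 0 0 0 4]
```

View pics/c5.png

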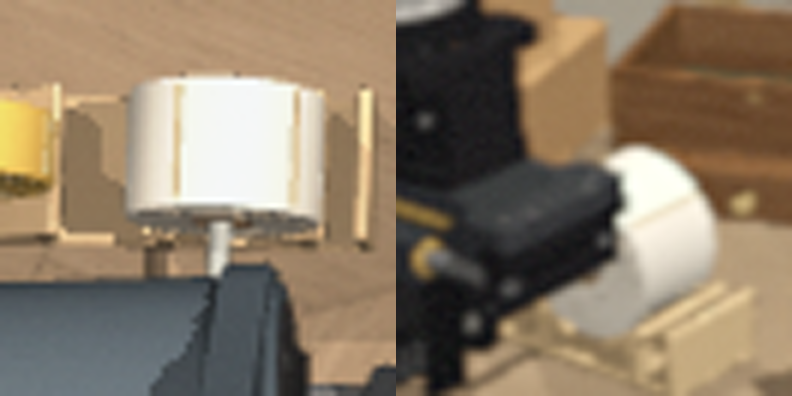

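The rod has entered the core and the roll hasn't moved: no pixels changed on it. That was my tenth picture, so from here I'll check by numbers only. Inserting the rest.

step_arm(targets=[[-1,0.03,-0.001,0,0],[-1,0.06,-0.003,0,0],[-1,0.09,-0.004,0,0],[-1,0.12,-0.005,0,0],[-1,0.15,-0.006,0,0],[-1,0.18,-0.008,0,0],[-1,0.21,-0.009,0,0],[-1,0.235,-0.01,0,0],[-1,0.25,-0.01,0,0],[-1,0.252,-0.011,0,0],[-1,0.252,-0.011,0,0],[-1,0.252,-0.011,0,0]])

```text
time_s: 12.05
position: [0.5755, 0.1144, 0.0434]
tcp_rot: [[-0.999, 0.046, -0.001], [0.046, 0.999, -0.0], [0.001, -0.0, -1.0]]
force: [-0.1, -0.5, -0.1]
opening: 0.155
grasp_force: 30.0
```

```bash
cat > edges.py <<'E'
from rig import *
from h import *
import sys
s=read_state(); print(s["time_s"],s["position"],s["force"],s["moment"],s["opening"],s["grasp_force"])
n=sys.argv[1]
for k in ("top","scene"):
    c=capture(k); np.savez(f"pics/{k}{n}.npz",**c)
def prof(f):
    c=np.load(f)["color"]; return c[170:215,240:252].astype(int).mean(1).astype(int)
for a,b in zip(prof("pics/top0.npz"),prof(f"pics/top{n}.npz")): 
    if abs(a-b).max()>12: print(a,b)
a=np.load("pics/top4.npz")["color"][175:208,225:268].astype(int); b=np.load(f"pics/top{n}.npz")["color"][175:208,225:268].astype(int)
print("changed px per row",(abs(a-b).max(2)>40).sum(1))
E
python3 edges.py 6
```

```text
12.05 [0.5755 0.1144 0.0434] [-0.0628 -0.4568 -0.088 ] [ 0.0139  0.0517 -0.0381] 0.15483741833683948 29.999974658712745
[160 131 102] [179 147 115]
[161 132 102] [180 150 118]
[162 133 104] [180 154 126]
[164 135 105] [184 160 132]
[166 136 107] [190 167 141]
[166 137 107] [190 167 140]
[165 136 106] [189 166 139]
[164 135 105] [183 160 134]
[163 135 104] [184 162 136]
[164 134 105] [172 153 131]
[163 133 104] [146 133 117]
[166 137 108] [123 115 104]
[180 160 135] [69 76 81]
[234 236 229] [72 81 85]
[233 234 226] [75 83 88]
[233 234 227] [79 88 93]
[234 235 229] [82 91 96]
[234 235 229] [80 88 94]
[234 236 230] [85 93 98]
[234 236 230] [82 91 96]
[234 236 230] [81 89 94]
[234 235 230] [82 90 96]
[233 235 230] [80 89 94]
[233 235 230] [82 90 95]
[234 237 232] [80 88 93]
[234 236 232] [79 88 93]
[234 237 233] [78 86 91]
[234 237 233] [78 86 91]
[234 237 233] [78 86 91]
[234 237 233] [77 85 90]
[234 237 233] [77 85 90]
[234 237 233] [78 86 90]
[234 237 234] [77 85 90]
[232 234 231] [78 85 90]
[156 152 139] [76 84 89]
[124 113  99] [76 83 89]
[91 78 64] [76 84 89]
[88 72 56] [76 84 88]
[111 101  88] [75 83 88]
[141 120  93] [76 83 88]
[162 134  99] [76 83 88]
[118  96  74] [75 83 88]
[146 120  93] [75 83 87]
[145 119  93] [76 83 88]
[146 120  94] [76 84 89]
changed px per row [ 3  5  6  6 14 15 15 33 34 35 35 35 35 35 36 36 34 34 34 34 34 35 36 37
 38 38 38 38 36 36 24 17 21]
```

step_arm(targets=[[-1,0,0,0.01,0],[-1,0,0,0.02,0],[-1,0,0,0.03,0],[-1,0,0,0.04,0],[-1,0,0,0.05,0],[-1,0,0,0.06,0],[-1,0,0,0.07,0],[-1,0,0,0.08,0],[-1,0,0,0.1,0],[-1,0,0,0.12,0],[-1,0,0,0.14,0],[-1,0,0,0.16,0],[-1,0,0,0.16,0],[-1,0,0,0.16,0]])

```text
time_s: 13.55
position: [0.5762, 0.1143, 0.0838]
tcp_rot: [[-0.999, 0.046, 0.0], [0.046, 0.999, 0.0], [-0.0, 0.0, -1.0]]
force: [0.3, 0.1, -1.9]
opening: 0.155
grasp_force: 30.0
```

Run:
```python
from rig import *
from h import *
s=read_state(); print(s["time_s"],s["position"],s["force"],s["moment"],s["grasp_force"])
def white(c):
    hsv=cv2.cvtColor(c["color"],cv2.COLOR_RGB2HSV); x0,y0=262,195
    m=(hsv[y0:265,x0:325,1]<45)&(hsv[y0:265,x0:325,2]>115); r,p=rect(m,(x0,y0)); return p.min(0),p.max(0),len(p),cv2.boundingRect(p.astype(np.int32))
for n in (4,5,6): print(n,white(np.load(f"pics/scene{n}.npz")))
c=capture("scene"); np.savez("pics/scene7.npz",**c); print(7,white(c))
# predicted px of roll's far-face top/right for level hang: centre
a=np.array(s["position"])+s["tcp_rot"]@[0,0,-.011]; d=-s["tcp_rot"][:,0]
q=lambda P: proj(c,P)
C0=np.array([.639,.1105,.056]); print("before",q([C0+[.025,0,.038],C0+[-.025,0,-.038]]))
C=a+d*.063-[0,0,.005]; print("C",C,"after",q([C+[.025,0,.038],C+[-.025,0,-.038]]))
c=capture("top"); np.savez("pics/top7.npz",**c)
```

```text
13.55 [0.5762 0.1143 0.0838] [ 0.3443  0.0646 -1.9447] [0.0525 0.1622 0.0166] 29.999640807509422
4 (array([279, 220]), array([307, 250]), 630, (279, 220, 29, 31))
5 (array([281, 220]), array([307, 250]), 444, (281, 220, 27, 31))
6 (array([283, 230]), array([307, 250]), 250, (283, 230, 25, 21))
7 (array([282, 218]), array([307, 239]), 312, (282, 218, 26, 22))
before [[296.6605 219.4478]
 [286.6768 250.3911]]
C [0.6391 0.1115 0.0898] after [[295.8482 208.1453]
 [285.7612 239.3891]]
```

The roll hangs on the rod: the force shows about its weight and the scene bottom edge rose from row 250 to 239 as predicted. Next I'll check tilt by comparing the lower boundary's shift, near face against far face.

Run:
```python
from h import *
def low(n):
    c=np.load(f"pics/scene{n}.npz")["color"]; g=c[200:262].astype(float); hsv=cv2.cvtColor(c,cv2.COLOR_RGB2HSV)[200:262]
    m=(hsv[...,1]<45)&(hsv[...,2]>115); return {x:200+np.where(m[:,x])[0].max() for x in range(284,308,2) if m[:,x].any()}
a,b=low(6),low(7); print([(x,a[x],b.get(x),a[x]-b.get(x,0)) for x in a])
c=np.load("pics/scene7.npz")
C0=np.array([.639,.1105,.056]);C=np.array([.6391,.1115,.0898])
print(proj(c,[C0+[.025,-.03,-.023],C0+[-.025,0,-.038]])-proj(c,[C+[.025,-.03,-.023],C+[-.025,0,-.038]]))
```

```text
[(284, np.int64(248), np.int64(237), np.int64(11)), (286, np.int64(249), np.int64(238), np.int64(11)), (288, np.int64(250), np.int64(239), np.int64(11)), (290, np.int64(250), np.int64(238), np.int64(12)), (292, np.int64(249), np.int64(238), np.int64(11)), (294, np.int64(248), np.int64(236), np.int64(12)), (296, np.int64(246), np.int64(235), np.int64(11)), (298, np.int64(245), np.int64(234), np.int64(11)), (300, np.int64(244), np.int64(233), np.int64(11)), (302, np.int64(243), np.int64(232), np.int64(11)), (304, np.int64(241), np.int64(231), np.int64(10)), (306, np.int64(240), np.int64(228), np.int64(12))]
[[ 0.7172 10.9925]
 [ 0.9201 11.0021]]
```

Shift is uniform across near and far faces, so it's level with no slip. I'll raise it and carry it back gently.

step_arm(targets=[[-1,0,0,0.01,0],[-1,0,0,0.03,0],[-1,0,0,0.06,0],[-1,0,0,0.1,0],[-1,0,0,0.14,0],[-1,0,0,0.18,0],[-1,0,0,0.22,0],[-1,0,0,0.26,0],[-1,0,0,0.3,0],[-1,0,0,0.33,0],[-1,0,0,0.35,0],[-1,0,0,0.36,0],[-1,0,0,0.364,0],[-1,0,0,0.364,0]])

```text
time_s: 15.05
position: [0.5759, 0.1143, 0.1743]
tcp_rot: [[-0.999, 0.046, -0.001], [0.046, 0.999, -0.0], [0.001, -0.0, -1.0]]
force: [-1.1, -0.2, -1.9]
opening: 0.157
grasp_force: 30.0
```

step_arm(targets=[[-1,-0.002,-0.008,0,0],[-1,-0.006,-0.024,0,0],[-1,-0.012,-0.048,0,0],[-1,-0.02,-0.08,0,0],[-1,-0.03,-0.12,0,0],[-1,-0.041,-0.165,0,0],[-1,-0.054,-0.213,0,0],[-1,-0.067,-0.263,0,0],[-1,-0.08,-0.313,0,0],[-1,-0.092,-0.363,0,0],[-1,-0.105,-0.413,0,0],[-1,-0.116,-0.46,0,0],[-1,-0.126,-0.5,0,0],[-1,-0.135,-0.535,0,0],[-1,-0.142,-0.562,0,0],[-1,-0.147,-0.582,0,0],[-1,-0.15,-0.593,0,0],[-1,-0.152,-0.6,0,0],[-1,-0.152,-0.6,0,0]])

```text
time_s: 16.95
position: [0.5381, -0.0357, 0.1746]
tcp_rot: [[-0.999, 0.046, 0.0], [0.046, 0.999, 0.0], [-0.0, 0.0, -1.0]]
force: [0.4, 0.4, -2.5]
opening: 0.157
grasp_force: 30.0
```

step_arm(targets=[[-1,-0.002,-0.008,0,0],[-1,-0.006,-0.024,0,-0.001],[-1,-0.012,-0.048,0,-0.003],[-1,-0.02,-0.08,0,-0.006],[-1,-0.03,-0.12,0,-0.009],[-1,-0.041,-0.165,0,-0.013],[-1,-0.054,-0.213,0,-0.017],[-1,-0.067,-0.263,0,-0.021],[-1,-0.08,-0.313,0,-0.025],[-1,-0.092,-0.363,0,-0.029],[-1,-0.105,-0.413,0,-0.033],[-1,-0.116,-0.455,0,-0.037],[-1,-0.126,-0.495,0,-0.04],[-1,-0.135,-0.53,0,-0.043],[-1,-0.142,-0.555,0,-0.045],[-1,-0.145,-0.57,0,-0.046],[-1,-0.146,-0.577,0,-0.046],[-1,-0.146,-0.577,0,-0.046],[-1,-0.146,-0.577,0,-0.046]])

```text
time_s: 18.85
position: [0.5016, -0.1796, 0.1745]
tcp_rot: [[-0.982, 0.189, -0.0], [0.189, 0.982, 0.0], [0.0, 0.0, -1.0]]
force: [-0.7, -0.5, -3.0]
opening: 0.157
grasp_force: 30.0
```

Run:
```python
from rig import *
from h import *
s=read_state(); print(s["time_s"],s["position"],s["tcp_rot"],s["force"],s["moment"])
a=np.array(s["position"])+s["tcp_rot"]@[0,0,-.011]; d=-s["tcp_rot"][:,0]; C=a+d*.063-[0,0,.005]
lat=np.array([-d[1],d[0],0]); up=np.array([0,0,1.])
th=np.linspace(0,2*np.pi,60)
cyl=np.array([C+d*e+.038*(np.cos(t)*lat+np.sin(t)*up) for e in(-.025,.025) for t in th])
for n in("top","scene"):
    c=capture(n); np.savez(f"pics/{n}8.npz",**c); p=proj(c,cyl); lo=p.min(0);hi=p.max(0)
    print(n,"pred roll",lo,hi,"tip",proj(c,[a+.121*d]))
    i=np.floor(lo-12).astype(int); j=np.ceil(hi+12).astype(int)
    hsv=cv2.cvtColor(c["color"],cv2.COLOR_RGB2HSV)[i[1]:j[1],i[0]:j[0]]
    m=(hsv[...,1]<45)&(hsv[...,2]>110)
    print("\n".join(f"{i[1]+k} "+"".join(".#"[v] for v in r.astype(int)) for k,r in enumerate(m)), i)
```

```text
18.85 [ 0.5016 -0.1796  0.1745] [[-0.9821  0.1886 -0.0001]
 [ 0.1886  0.9821  0.0002]
 [ 0.0001  0.0002 -1.    ]] [-0.7416 -0.5474 -2.9941] [ 0.0574  0.1663 -0.0329]
top pred roll [364.605  202.2902] [404.451  233.5616] tip [[389.079  190.8073]]
190 .................................................................
191 ....................................###..........................
192 ....................................###..........................
193 ....................................###..........................
194 ....................................###..........................
195 ......................................#..........................
196 ...............................#.................................
197 ...............................#.................................
198 ..............................###................................
199 .............................######..............................
200 .............................##########..........................
201 ............................##########...........................
202 ..........
[... 6947 characters left out ...]
......#..............................#############.......###
251 ...........................................####.....#####........
252 ............................................###.......######.....
253 ............................................####......###########
254 ............#................................####.....###########
255 ............#.................................#####...###########
256 ............#..................................##################
257 .....................................######.....#################
258 ...........#.........................#######......###############
259 ...........#.........................######..........############ [339 196]
```

The rod tip shows at (389,192) in the top view, against a prediction of (389.1,190.8). The roll's bottom in the scene view is at row 248, against 247.6, so it's level, aligned and above the stand. I'll lower it to about 42 mm above rest and hold.

step_arm(targets=[[-1,0,0,-0.008,0],[-1,0,0,-0.024,0],[-1,0,0,-0.05,0],[-1,0,0,-0.08,0],[-1,0,0,-0.11,0],[-1,0,0,-0.14,0],[-1,0,0,-0.17,0],[-1,0,0,-0.2,0],[-1,0,0,-0.23,0],[-1,0,0,-0.255,0],[-1,0,0,-0.275,0],[-1,0,0,-0.285,0],[-1,0,0,-0.288,0],[-1,0,0,-0.288,0],[-1,0,0,-0.288,0],[-1,0,0,-0.288,0],[-1,0,0,-0.288,0],[-1,0,0,-0.288,0],[-1,0,0,-0.288,0],[-1,0,0,-0.288,0]])

```text
time_s: 20.95
position: [0.5016, -0.1799, 0.1026]
tcp_rot: [[-0.982, 0.189, 0.0], [0.189, 0.982, -0.0], [-0.0, -0.0, -1.0]]
force: [-1.0, -0.0, -3.1]
opening: 0.154
grasp_force: 30.0
```

Run:
```python
from rig import *
from h import *
s=read_state(); print(s["time_s"],s["position"],s["force"],s["moment"],s["grasp_force"])
a=np.array(s["position"])+s["tcp_rot"]@[0,0,-.011]; d=-s["tcp_rot"][:,0]
c=capture("top"); h=cv2.cvtColor(c["color"],cv2.COLOR_RGB2HSV)
p=proj(c,[a+.121*d,a+.10*d])
print(p); x,y=np.round(p[0]).astype(int)
print(h[y-5:y+12,x-6:x+7,2])
# other things unmoved: diff vs first picture
b=np.load("pics/top0.npz")["color"].astype(int); D=abs(b-c["color"]).max(2)>50
for n,(u,v,w,k) in dict(yellow=(180,180,40,30),mug=(345,125,55,42),marker=(130,240,58,45)).items(): print(n,D[v:v+k,u:u+w].sum())
```

```text
20.95 [ 0.5016 -0.1799  0.1026] [-0.9684 -0.0307 -3.1297] [-0.0003  0.1156  0.0314] 29.999541649594903
[[385.0472 196.8199]
 [383.5746 206.0426]]
[[191 171 174 196 190 178 188 185 179 177 184 174 175]
 [191 184 176 187 194 179 191 186 180 173 183 184 175]
 [190 197 188 180 192 186 189 188 182 172 178 190 178]
 [189 197 194 173 188 192 185 189 185 177 176 189 174]
 [183 193 192 184 186 189 177 191 185 180 179 182 183]
 [187 188 193 189 182 149 198 219 188 181 180 176 188]
 [185 186 192 192 143 161 216 218 181 185 182 173 190]
 [180 181 190 189 142 181 221 220 177 186 182 180 181]
 [116 102 154 185 133 192 226 221 182 189 183 188 171]
 [ 87  90  86 102 140 199 234 218 173 190 186 184 167]
 [102  96  95  89  88 143 232 210 185 190 187 184 172]
 [106 103  97  96  93  90 123 177 190 190 184 182 181]
 [107 106 104 102  98  95  92 111 188 185 179 182 182]
 [110 109 108 106 104 100  99 124 182 189 150 183 187]
 [109 108 110 109 109 103 108 174 245 241 241 236 221]
 [110 108 110 108 109 112 120  70  68  95 128 187 238]
 [111 109 107 108 109 114 117  49  90  93  87  76  84]]
yellow 0
mug 0
marker 360
```

The tip is where it should be (385,197), and the yellow roll and mug are unchanged. The marker region differs, so I'll check whether that is only a shadow.

Run:
```python
from rig import *
from h import *
c=capture("top")
for f in (np.load("pics/top0.npz")["color"],np.load("pics/top8.npz")["color"],c["color"]):
    h=cv2.cvtColor(f,cv2.COLOR_RGB2HSV)[240:285,130:190]
    b=(h[...,0]>105)&(h[...,0]<130)&(h[...,1]>130); w=(h[...,1]<50)&(h[...,2]>130)
    for m in(b,w): p=np.argwhere(m); print(len(p),p.mean(0)+[240,130],end=" ")
    print(h[...,2].mean())
```

```text
98 [274.2959 143.2041] 229 [257.6812 166.1397] 171.6425925925926
97 [274.3505 143.134 ] 233 [257.6781 166.1373] 182.87074074074073
97 [274.3505 143.134 ] 234 [257.7009 166.1282] 175.42666666666668
```

The marker hasn't moved; the difference was a shadow. Handing in.

```bash
python3 -c "
from rig import *
s=read_state(); print(s['time_s'],s['position'],abs(s['qvel']).max()); print(hand_in())"
```

```text
21.05 [ 0.50158696 -0.1799149   0.10256574] 0.08874343466064155
the job is handed in; nothing more can be done
None
```

The wide white roll is on the spindle, held level and still about 42 mm above its rest in the stand; the yellow roll, mug and marker have not moved, and the job was handed in at 21 s. The grip was 30 N, the most this interface gives, not the 60 N you asked for, but I saw no slip.

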